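# Key the polariser cell onto the lamp base and hold it home

### The job

Set the black knurled polariser cell from the grey pad, glass up, over the steel sleeve of the round lamp base, and turn it with a light push until the keyway hidden inside it drops over the sleeve's locating pin. Then press it fully home against its spring and finish while still holding it down there with the gripper, so that I can fit its retaining ring. Leave the slide box, the vials and the rock core where they are.

Things in the scene. Friction and masses are not known exactly. Their poses are not given: they have to be found in the camera images.
- polariser_cell: Loose black knurled collar with dark glass in its top, starting upright on the pad; 59 mm across outside, 40 mm high, 140 g give or take a third. Origin: centre of its lower rim; z = its axis, up through the glass. Open below: bore 42 mm across, 36 mm deep. Knurl 6 to 33 mm above the rim.
- cell_dot (a point): Small white dot on the cell's top rim, at the cell's own -x side. It stands over the keyway, a blind slot cut inside the bore from the lower rim up, 8.4 mm wide, 4 mm deep into the wall and 15 mm high, which cannot be seen from outside.
- lamp_base: Fixed round grey lamp base, 112 mm across, with a black flange on top and, at its own -x side, a brass thumbscrew over a dimmer wheel (reaching 62 mm from the axis). Origin: centre of its underside, on the bench; z up. Its flat seat face is 42 mm above the origin.
- seat (a point): Centre of the flat seat face, 42 mm above the bench, on the axis of lamp base and sleeve. The cell is fully home when its lower rim lies at this height.
- sleeve_top (a point): Centre of the top of the fixed steel sleeve that stands on the seat face: 40 mm across, 32 mm high (top 74 mm above the bench), its uppermost 5 mm tapered to 32 mm across. The cell's bore goes over it with 1 mm to spare all round.
- pin_level (a point): Point on the sleeve's axis 12 mm above the seat face, level with the top of the one locating pin (4 mm thick, sticking 3.5 mm out sideways from the sleeve). A cell not yet keyed rests with its rim here. The pin's angle differs each time: within 0.65 rad either side of the base's own -x direction. The keyway passes it when within about 0.1 rad.
- spring_plate (a joint): Travel (m) of the round steel spring plate, 52 mm across, at the foot of the sleeve: 0 = up, 5 mm above the seat face; 0.005 = pressed level with the seat face. It pushes up with 4 N at 0 and 10 N at 0.005, so a cell that is let go rises again.
- lens_pad: Fixed grey square pad, 100 x 100 x 4 mm, on which the cell starts. Origin: centre of its underside on the bench. Pad and lamp base may change sides. Mind the tall fixed press left of the work: yellow cylinder on a white column, 0.59 m high, its axis near x = 0.33, y = 0.22, some 60 mm across up there, 130 mm lower down, on a white foot plate.
- slide_box: Bystander: loose blue box, 88 x 48 x 34 mm, origin at the centre of its underside.
- vial_a: Bystander: small glass vial with black cap and tan contents, 25 mm across, 57 mm high, origin at the centre of its underside.
- vial_b: Bystander: small glass vial with white cap, 25 mm across, 57 mm high, origin at the centre of its underside.
- core_sample: Bystander: grey rock core, 38 mm across, 52 mm high, standing beyond the work, origin at the centre of its underside.
There are look-alikes about, which are no part of the job. There is more than one size of the polariser_cell; the job needs the largest.

How it is judged:
On the way, in this order (a step that is already met when the one before it is completed fails the run):
1. the cell is lifted clear of the pad in the fingers (z of polariser_cell in the frame of lens_pad above 0.03 m and contact force between the fingers and polariser_cell above 1 N), for 0.1 s.
2. the keyway has dropped over the pin: the cell is on the sleeve with its rim well below the top of the pin, 6.5 mm or less above the seat face (z of polariser_cell in the frame of seat below 0.0065 m and horizontal distance between polariser_cell and seat below 0.004 m and angle between the z axis of polariser_cell and the z axis of lamp_base, either way round below 0.1 rad), for 0.1 s.
At the end, for the whole second after the job is handed in: Cell keyed over the pin and fully home: rim within 1.5 mm of the seat face, centred within 3 mm, tilt under 0.06 rad, spring plate at least 3.5 mm down, fingers still on the cell with more than 3 N, cell at rest, all through the last second (z of polariser_cell in the frame of seat between -0.0015 and 0.0015 m and horizontal distance between polariser_cell and seat below 0.003 m and angle between polariser_cell's own z axis and vertical below 0.06 rad and value of joint spring_plate above 0.0035 m and contact force between the fingers and polariser_cell above 3 N and linear speed of polariser_cell below 0.02 m/s); the arm keeps its last pose, push and grip.
It fails at once if a bystander was shifted more than 25 mm or tipped (distance of any of slide_box, vial_a, vial_b, core_sample from where it was at the start of the episode above 0.025 m or angle between any of vial_a, vial_b, core_sample's own z axis and vertical above 0.6 rad).
It also fails if it takes over 51 s, if anything falls off the work surface, if the arm or the gripper's body presses on something with over 40 N, if the wrist force passes 120 N, or if a joint passes its speed limit or range.

### The arm

A 6-joint arm with a two-finger parallel gripper is mounted at the origin on the work surface; the furniture and walls round the work are solid. World frame = base frame: x ahead of the robot, y to its left, z up, the work surface at z = 0. Lengths are in m, angles in rad, forces in N, time in s.
With the tool pointing down it reaches from about 0.3 to 0.85 m from the base axis. Payload 4.2 kg.
Tool frame: the origin (TCP) lies between the finger pads; the fingertips stand 19 mm ahead of it and the grasp point (between the pads) is the TCP; z points along the fingers, y is the line along which they close (so a half turn about z gives the same grasp; the last joint's range is limited). The gripper opens to 91 mm and grips with 3 to 60 N. Pads are 32 mm wide; open, the fingers measure 118 mm over their backs; the gripper's body (76 mm by 178 mm) begins 60 mm behind the grasp point.
Start: joints at [1.177, 0.32, 1.565, -0, 1.257, -0.02], TCP at [0.21, 0.535, 0.233] pointing down, gripper open.
Joint ranges: [-3.11, 3.11], [-0.84, 2.01], [0.21, 2.61], [-1.34, 4.49], [0.05, 2.63], [-2.56, 2.56]. Speed limits (rad/s): [2.57, 2.57, 3.14, 3.14, 3.14, 3.14].

### API

Orientations are given as [roll, pitch, yaw] about the fixed x, y, z axes, in that order (R = Rz(yaw) Ry(pitch) Rx(roll)).
In Python, from station import r, capture, get_calibration gives the robot as it stands.
- The arm moves only by the shell command python3 -m crank 'ROWS' [FORCE]. ROWS is JSON, a list of rows, each a list of 3 entries, a list of its own where there are three numbers: the shift along the tool's x, y, z in units of 50 mm (1.0 is 50 mm), then the turn, a rotation vector about the tool's x, y, z in units of 5 degrees (1.0 is 5 degrees), then the finger opening in mm, from 0 to 91.2. A call has 1 to 12 rows; each row is the pose to reach, as a shift and turn from the pose commanded when the call began, along the tool's axes at that moment; what a row does not reach only later rows make up. A row lasts 1/10 s, in which the tool goes at most 50 mm and 8.59 degrees, less where a joint would pass 70% of its speed; a pose out of reach is approached as far as the arm can. A call with a gripper value outside its range is refused whole. The fingers move at their own pace and stop on an object; FORCE is the grip in N (left out, the last holds). Time passes only in rows, so rows that repeat a pose let the fingers close. It gives the time, the measured TCP pose, the force, the opening and the grip force at its end, in the units of the state.
- r.get_obs(): the state, without advancing time (a new reading comes with each control period).
- capture(name): name is "side" or "top" or "wrist"; returns (picture, depth): 400x640x3 uint8, red, green, blue; 400x640 float32, m along the optical axis (not along the pixel's ray), 0 where there is no reading.
- get_calibration(name): a dict with "intrinsics" (3x3 intrinsics, pixels), "extrinsics" (4x4, takes a point from world to camera coordinates). Camera axes: x right, y down, z forward; pixel columns grow to the right and rows downward; lengths in m; the calibration is good to about 2 mm. A picture is of the moment at which its call begins: read the wrist's pose just before it. get_calibration takes no time and is no camera call; for the wrist camera it gives the pose at the moment of the call.
- r.finish_job(): hands the job in; it is judged then, once.
The state is a dict: "t": time; "joints": joint angles; "joint_vel": joint speeds; "effort": joint torques, N m; "eef_pos": TCP position; "orientation": TCP orientation; "contact_force": force on the tool from outside, world axes, zero at the start; "torque": the same for the moment, N m; "finger_gap": finger opening in m; "grip_force": force on a finger pad.
Only numpy, scipy, OpenCV 4.12 (cv2) and the standard library are available. Lean on these libraries where they do the work, as an engineer would, in place of code of your own. Each camera call takes 0.05 s, during which the arm holds its last target. There are 200 camera calls.

## Working session

There is one attempt and no reset: what is moved stays moved. The work goes in short steps, Python scripts to look and compute and a shell command to move; the robot and the scene stay as the last step left them, time stands still between calls to the robot, and variables do not carry over. Pictures are saved under pics/ and viewed, at most 10 in all, crops included, and the job is handed in when it is done.

```bash
ls; mkdir -p pics; cat > h.py <<'E'
import numpy as np, cv2
from station import r, capture, get_calibration
def snap(n,f=None):
    c=get_calibration(n); p,d=capture(n)
    if f: cv2.imwrite('pics/'+f,p[:,:,::-1])
    return p,d,np.array(c['intrinsics']),np.array(c['extrinsics'])
def ray(K,E,u,v):
    R=E[:3,:3];o=-R.T@E[:3,3];return o,R.T@np.linalg.inv(K)@np.array([u,v,1.])
def plane(K,E,u,v,z):
    o,d=ray(K,E,u,v);return o+d*(z-o[2])/d[2]
def pts(d,K,E):
    v,u=np.mgrid[:d.shape[0],:d.shape[1]]
    P=np.stack([(u-K[0,2])/K[0,0]*d,(v-K[1,2])/K[1,1]*d,d],-1)
    return (P-E[:3,3])@E[:3,:3]
E
python3 - <<'E'
from h import *
o=r.get_obs();print({k:np.round(v,3) for k,v in o.items()})
for n in('top','side'):
    p,d,K,E=snap(n,n+'0.png');np.savez(n+'0.npz',p=p,d=d,K=K,E=E)
    print(n,-E[:3,:3].T@E[:3,3],K[0,0],E[:3,:3].round(2).tolist())
E
```

```text
pics
{'t': np.float64(0.0), 'joints': array([ 1.177,  0.32 ,  1.566, -0.   ,  1.257, -0.02 ]), 'joint_vel': array([-0.001, -0.   ,  0.001, -0.002,  0.   , -0.001]), 'effort': array([-1.0000e-03, -4.1248e+01, -2.3198e+01,  7.3000e-02,  4.6000e-02,
       -0.0000e+00]), 'eef_pos': array([0.21 , 0.535, 0.232]), 'orientation': array([-3.14 , -0.   ,  2.768]), 'contact_force': array([ 0.507, -0.035,  0.274]), 'torque': array([ 0.041, -0.03 , -0.002]), 'grip_force': np.float64(0.0), 'finger_gap': np.float64(0.091)}
top [ 0.35709187 -0.03794448  1.14818358] 516.0181126845512 [[-0.01, -1.0, -0.0], [-0.99, 0.01, -0.13], [0.13, 0.0, -0.99]]
side [-0.02804799 -0.30938906  0.65844765] 367.87401723137526 [[0.48, -0.88, -0.0], [-0.62, -0.33, -0.71], [0.63, 0.34, -0.7]]
```

View pics/top0.png

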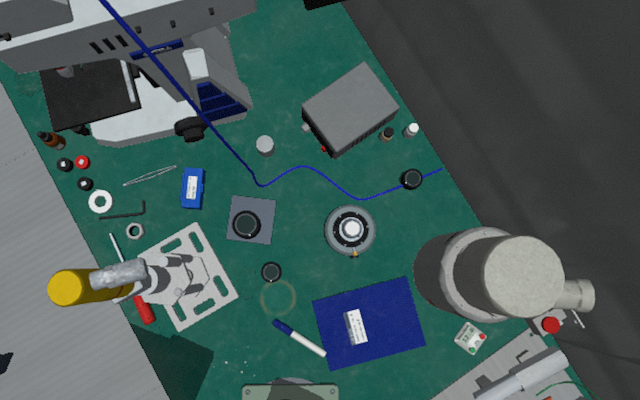

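View pics/side0.png

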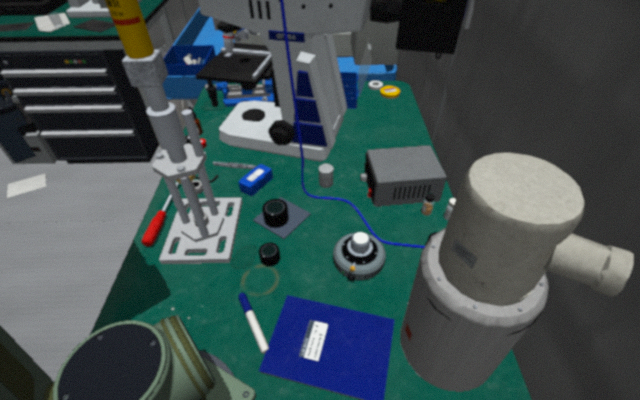

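The top view (side view agrees) shows these candidates for the cell: black collar on the grey pad at (246,224), a smaller collar at (271,271), and a smaller one on the blue cable at (411,179). The lamp base is at (350,230), thumbscrew at (354,253). Bystanders: blue box (192,188), vials (387,134) and (411,130), core (265,145). By the description I choose the one on the pad; next, a check crop and measurements.

```bash
python3 - <<'E'
from h import *
z=np.load('top0.npz');p,d,K,E=[z[k] for k in'pdKE']
cv2.imwrite('pics/crop1.png',cv2.resize(p[185:285,215:395,::-1],None,fx=4.4,fy=4.4,interpolation=cv2.INTER_CUBIC))
P=pts(d,K,E)
for n,(u,v) in dict(cell=(246,224),small1=(271,271),small2=(411,179),sleeve=(350,228),box=(192,188),core=(265,145),va=(387,134),vb=(411,130)).items():
    print(n,P[v,u].round(4))
# dark blobs with height: sizes
g=p.max(2)
for n,(u,v,w) in dict(cell=(246,224,24),small1=(271,271,14),small2=(411,179,16)).items():
    q=P[v-w:v+w,u-w:u+w];m=(g[v-w:v+w,u-w:u+w]<60)
    top=np.median(q[m][:,2]);mm=m&(abs(q[...,2]-top)<.006);x=q[mm]
    print(n,'topz',top.round(4),'ext',np.ptp(x[:,0]).round(4),np.ptp(x[:,1]).round(4),'c',((x.max(0)+x.min(0))/2).round(4))
q=P[195:265,312:390];m=(q[...,2]>.068)&(q[...,2]<.085);x=q[m];print('sleeve',((x.max(0)+x.min(0))/2).round(4),np.ptp(x,0).round(4),len(x),np.median(x[:,2]))
m=(q[...,2]>.03);x=q[m];print('base',((x.max(0)+x.min(0))/2).round(4),np.ptp(x,0).round(4))
# second view
z=np.load('side0.npz');p,d,K,E=[z[k] for k in'pdKE'];P2=pts(d,K,E)
for n,(u,v) in dict(cell=(275,208),sleeve=(360,239)).items(): print('side',n,P2[v,u].round(4))
q=P2[180:240,250:310];x=q[(abs(q[...,2]-.044)<.006)];print('side cell',((x.max(0)+x.min(0))/2).round(4),np.ptp(x,0).round(4))
q=P2[220:290,320:400];x=q[(abs(q[...,2]-.076)<.008)];print('side sleeve',((x.max(0)+x.min(0))/2).round(4),np.ptp(x,0).round(4))
E
```

```text
cell [0.4428 0.0897 0.0454]
small1 [0.3424 0.0372 0.0305]
small2 [ 0.5396 -0.2702  0.029 ]
sleeve [ 0.4302 -0.1304  0.0729]
box [0.5238 0.2099 0.0318]
core [0.6135 0.0485 0.0527]
va [ 0.6345 -0.2162  0.0557]
vb [ 0.6433 -0.2689  0.054 ]
cell topz 0.0431 ext 0.0563 0.0583 c [0.4431 0.0911 0.0429]
small1 topz 0.0289 ext 0.0405 0.0433 c [0.3414 0.0373 0.0292]
small2 topz 0.0284 ext 0.041 0.042 c [ 0.5417 -0.2731  0.0286]
sleeve [ 0.4305 -0.1349  0.0742] [0.0379 0.0377 0.0122] 276 0.073667353063801
base [ 0.4213 -0.1141  0.5891] [0.1283 0.1522 1.1182]
side cell [0.4417 0.0906 0.0427]
side sleeve [ 0.4258 -0.1342  0.0753]
side cell [0.4691 0.0881 0.0437] [0.1142 0.0683 0.0113]
side sleeve [ 0.4285 -0.1324  0.0726] [0.0379 0.0393 0.0093]
```

View pics/crop1.png

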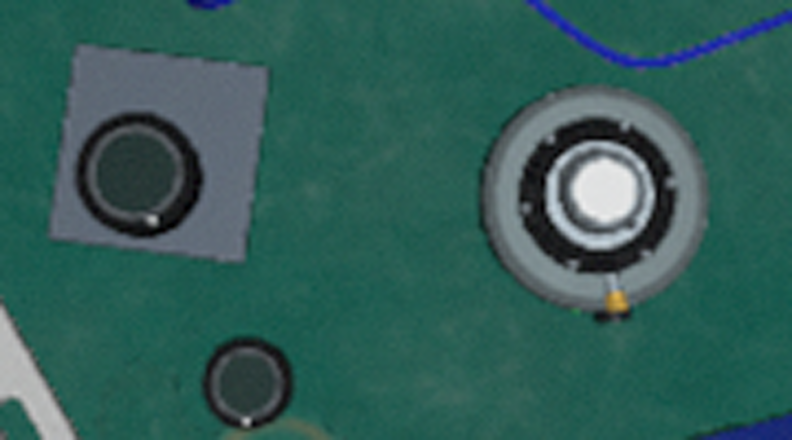

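The crop shows the large collar on the pad, white dot at crop (152,219), against the 42 mm look-alike. It measures 57–58 mm across with its top at 43–44 mm in both views, so it is the right one. The sleeve is at crop (600,190), with a dark speck at (632,222) that may be the pin. The press stands between the arm and the work, so I'll raise the arm first and learn the kinematics from the readings.

```bash
python3 -m crank '[[[0,0,-1],[0,0,0],91],[[0,0,-2],[0,0,0],91],[[0,0,-3],[0,0,0],91],[[0,0,-4],[0,0,0],91],[[0,0,-5],[0,0,0],91],[[0,0,-5],[0,0,0],91]]'; python3 -c "
from h import *
o=r.get_obs();print(o['joints'].round(4),o['eef_pos'].round(4),o['orientation'].round(3),o['t'])"
```

```text
t: 0.7
eef_pos: [0.2103, 0.5362, 0.4905]
orientation: [3.127, 0.0, 2.768]
contact_force: [-0.7, -0.2, 0.0]
finger_gap: 0.0912
grip_force: 0.0
[ 1.177   0.2833  0.9889  0.      1.8551 -0.02  ] [0.2103 0.5362 0.4905] [3.127 0.    2.768] 0.7
```

```bash
python3 -m crank '[[[0,-1,-1],[0,0,0],91],[[0,-2,-2],[0,0,0],91],[[0,-3,-3],[0,0,0],91],[[0,-4,-3],[0,0,0],91],[[0,-4,-3],[0,0,0],91],[[0,-4,-3],[0,0,0],91]]'; python3 -c "
from h import *
o=r.get_obs();print(o['joints'].round(4),o['eef_pos'].round(4),o['orientation'].round(3),o['t'])"
```

```text
t: 1.3
eef_pos: [0.1349, 0.3442, 0.6376]
orientation: [3.132, 0.0, 2.768]
contact_force: [-0.5, 0.8, -0.0]
finger_gap: 0.0912
grip_force: 0.0
[ 1.1663  0.0218  0.9274  0.      2.1832 -0.0308] [0.1349 0.3442 0.6376] [3.132 0.    2.768] 1.3
```

```bash
python3 -m crank '[[[0,0,-1],[0,0,0],91],[[0,0,-1.5],[0,0,0],91],[[-0.7,-0.5,-1.5],[0,0,0],91],[[-1.5,-1.1,-1.5],[0,0,0],91],[[-2.2,-1.7,-1.5],[0,0,0],91],[[-3,-2.2,-1.5],[0,0,0],91],[[-3.7,-2.8,-1.5],[0,0,0],91],[[-4.5,-3.3,-1.5],[0,0,0],91],[[-5.2,-3.9,-1.5],[0,0,0],91],[[-6,-4.5,-1.5],[0,0,0],91],[[-6.8,-5.1,-1.5],[0,0,0],91],[[-6.8,-5.1,-1.5],[0,0,0],91]]'; python3 - <<'E'
from h import *
o=r.get_obs();print(o['joints'].round(4),o['eef_pos'].round(4),o['orientation'].round(3),o['t'])
p,d,K,E=snap('wrist','w1.png');C=-E[:3,:3].T@E[:3,3]
print(C,K[0,0],E[:3,:3].round(2).tolist())
for n,q in dict(cell=(.442,.09,.044),sl=(.43,-.134,.074)).items():
    c=E[:3,:3]@np.array(q)+E[:3,3];print(n,(K@c/c[2])[:2])
E
```

```text
t: 2.5
eef_pos: [0.3655, -0.017, 0.7042]
orientation: [-3.139, -0.007, 2.758]
contact_force: [0.6, 0.9, -1.7]
finger_gap: 0.0909
grip_force: 0.0
[-7.7200e-02  1.1910e-01  6.1410e-01 -1.2000e-03  2.4159e+00 -1.2648e+00] [ 0.3655 -0.017   0.7042] [-3.139 -0.007  2.758] 2.5
[0.30545551 0.0067047  0.85690014] 291.60231632624 [[0.38, 0.93, -0.0], [0.9, -0.36, 0.23], [0.21, -0.09, -0.97]]
cell [369.09710057 165.26234164]
sl [292.51738871 193.06311383]
```

```bash
python3 - <<'E'
from h import *
o=r.get_obs();print(o['eef_pos'],o['orientation'])
Q=[]
for n in('top0.npz','side0.npz'):
    z=np.load(n);P=pts(z['d'],z['K'],z['E']);Q.append(P[z['d']>0])
Q=np.concatenate(Q)
for a,b in((.09,.2),(.2,.3),(.3,.45),(.45,.65),(.65,.9)):
    x=Q[(Q[:,2]>a)&(Q[:,2]<b)&(abs(Q[:,1])<.5)&(Q[:,0]>.15)&(Q[:,0]<.7)]
    H,_,_=np.histogram2d(x[:,0],x[:,1],bins=[np.arange(.15,.7,.05),np.arange(-.5,.51,.05)])
    print(a,b);print('\n'.join(''.join('#' if c>3 else '.' for c in h[::-1]) for h in H[::-1]))
E
```

```text
[ 0.36363126 -0.01488277  0.70524558] [-3.13970897 -0.00619173  2.76125757]
0.09 0.2
.##..##....###..##..
...........##....##.
........#.........#.
..................##
...............##..#
.....#.........#...#
....###........#..#.
......#........####.
....................
....................
0.2 0.3
.####...........##..
........#........##.
........#.........#.
..................##
...............###.#
.....##........##.##
....###........##.#.
....###........####.
##..................
#...................
0.3 0.45
................##..
.......##........##.
..................#.
..................##
...................#
.....##........#####
.....##........#####
................####
##..................
##..................
0.45 0.65
......##........##..
.......#.........##.
..................#.
..................##
...................#
.....###............
.....###............
....................
....................
....................
0.65 0.9
......#..........#..
....................
....................
....................
....................
....................
....................
....................
....................
....................
```

```bash
python3 -m crank '[[[-0.2,-0.3,0.9],[0,0,0.5],91],[[-0.5,-0.6,1.8],[0,0,1],91],[[-0.8,-1,2.7],[0,0,1.5],91],[[-1,-1.4,3.6],[0,0,2],91],[[-1.3,-1.8,4.5],[0,0,2.7],91],[[-1.3,-1.8,5.4],[0,0,2.7],91],[[-1.3,-1.8,6.3],[0,0,2.7],91],[[-1.3,-1.8,7.2],[0,0,2.7],91],[[-1.3,-1.8,8.1],[0,0,2.7],91],[[-1.3,-1.8,8.7],[0,0,2.7],91],[[-1.3,-1.8,9.1],[0,0,2.7],91],[[-1.3,-1.8,9.1],[0,0,2.7],91]]'; python3 - <<'E'
from h import *
for i in range(2): p,d,K,E=snap('wrist')
o=r.get_obs();print(o['joints'].round(4),o['eef_pos'].round(4),o['orientation'].round(3),o['t'])
np.savez('w2.npz',p=p,d=d,K=K,E=E)
c=E[:3,:3]@np.array((.43,-.134,.06))+E[:3,3];u,v=(K@c/c[2])[:2].astype(int);print(u,v,E[:3,3],-E[:3,:3].T@E[:3,3])
c=E[:3,:3]@np.array((.442,.09,.044))+E[:3,3];print('cell',(K@c/c[2])[:2].astype(int))
cr=p[max(v-75,0):v+75,max(u-100,0):u+100,::-1];print(max(u-100,0),max(v-75,0))
cv2.imwrite('pics/w2.png',cv2.resize(cr,None,fx=4,fy=4,interpolation=cv2.INTER_CUBIC))
E
```

```text
t: 3.75
eef_pos: [0.386, -0.1178, 0.2503]
orientation: [-3.14, -0.007, 2.534]
contact_force: [-0.4, -0.1, 0.5]
finger_gap: 0.0909
grip_force: 0.0
[-3.2590e-01  3.4800e-02  1.8730e+00  3.0000e-04  1.2335e+00 -1.2892e+00] [ 0.3882 -0.119   0.2534] [3.141 0.    2.534] 3.85
332 219 [-0.12324135 -0.40634345  0.31830032] [ 0.33350673 -0.08199171  0.40456042]
cell [492 120]
232 144
```

View pics/w2.png

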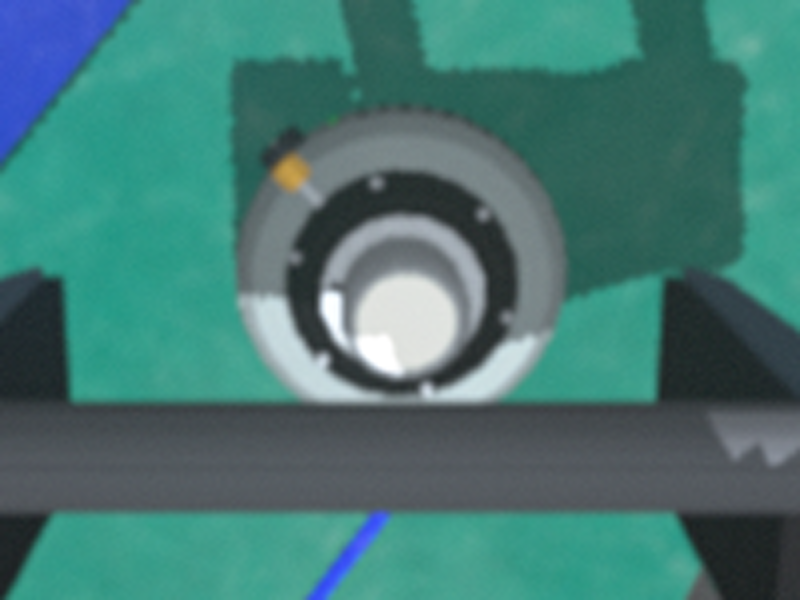

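The crop shows the base with the thumbscrew at upper left (290,165), the sleeve top at (408,312) and what looks like the pin on the sleeve's left at about (350,278). I'll enlarge it.

```bash
python3 - <<'E'
from h import *
z=np.load('w2.npz');p,d,K,E=[z[k] for k in'pdKE']
u0,v0=300,180
cr=p[v0:v0+62,u0:u0+70,::-1]
a=cv2.resize(cr,None,fx=9.5,fy=9.5,interpolation=cv2.INTER_CUBIC)
cv2.imwrite('pics/w2b.png',a)
# projected geometry: sleeve axis, ring of radius r at z, for several azimuths
C=np.array([.43,-.134])
for z_,rad in((.052,.0235),(.052,.02),(.074,.016),(.042,.026)):
    print(z_,rad,[(th,*((lambda c:(K@c/c[2])[:2])(E[:3,:3]@np.array([C[0]+rad*np.cos(np.radians(th)),C[1]+rad*np.sin(np.radians(th)),z_])+E[:3,3])-[u0,v0]).__mul__(9.5).astype(int)) for th in range(150,250,15)])
# sleeve top: bright white disc centroid; plate ring and flange by depth
P=pts(d,K,E);q=P[180:245,290:380]
x=q[abs(q[...,2]-.074)<.0025];print('top',len(x),((x.max(0)+x.min(0))/2).round(4),np.ptp(x,0).round(4),x.mean(0).round(4))
for zz in(.042,.044,.046,.047,.048,.05): print(zz,(abs(q[...,2]-zz)<.001).sum())
E
```

```text
0.052 0.0235 [(150, np.int64(290), np.int64(185)), (165, np.int64(245), np.int64(195)), (180, np.int64(203), np.int64(216)), (195, np.int64(169), np.int64(246)), (210, np.int64(144), np.int64(284)), (225, np.int64(130), np.int64(326)), (240, np.int64(128), np.int64(371))]
0.052 0.02 [(150, np.int64(292), np.int64(211)), (165, np.int64(254), np.int64(219)), (180, np.int64(218), np.int64(237)), (195, np.int64(189), np.int64(263)), (210, np.int64(168), np.int64(295)), (225, np.int64(156), np.int64(331)), (240, np.int64(154), np.int64(369))]
0.074 0.016 [(150, np.int64(300), np.int64(286)), (165, np.int64(267), np.int64(293)), (180, np.int64(237), np.int64(308)), (195, np.int64(212), np.int64(329)), (210, np.int64(194), np.int64(356)), (225, np.int64(184), np.int64(387)), (240, np.int64(183), np.int64(419))]
0.042 0.026 [(150, np.int64(287), np.int64(150)), (165, np.int64(237), np.int64(160)), (180, np.int64(193), np.int64(183)), (195, np.int64(156), np.int64(216)), (210, np.int64(129), np.int64(256)), (225, np.int64(114), np.int64(302)), (240, np.int64(112), np.int64(350))]
top 684 [ 0.4315 -0.1346  0.074 ] [0.037 0.036 0.005] [ 0.4307 -0.134   0.0745]
0.042 509
0.044 206
0.046 78
0.047 234
0.048 252
0.05 15
```

View pics/w2b.png

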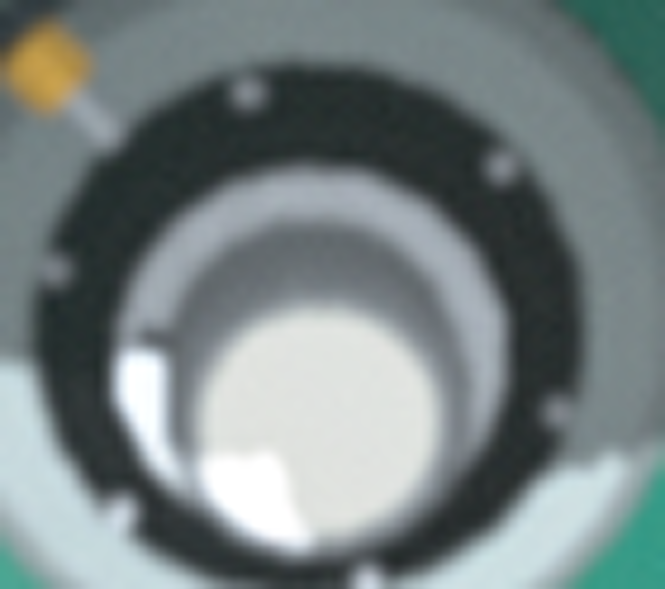

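The dark notch on the sleeve at (150,330) is the pin. Casting rays onto z≈0.052 at radius 20–23.5 mm puts it at about 225° world azimuth, and the top view's speck gives 225–230°. The sleeve is at (0.431,-0.134) with its top at 0.074. Next: go above the cell.

```bash
python3 -m crank '[[[0.2,0.5,0],[0,0,1.3],91],[[0.4,1,0],[0,0,2.6],91],[[0.6,1.5,0],[0,0,3.9],91],[[0.8,2,0.1],[0,0,5.2],91],[[1,2.6,0.2],[0,0,6.5],91],[[1.2,3.2,0.4],[0,0,7.8],91],[[1.4,3.8,0.6],[0,0,9.1],91],[[1.5,4.06,0.67],[0,0,10.4],91],[[1.5,4.06,0.67],[0,0,10.4],91],[[1.5,4.06,0.67],[0,0,10.4],91]]'; python3 - <<'E'
from h import *
for i in range(2): p,d,K,E=snap('wrist')
o=r.get_obs();print(o['joints'].round(4),o['eef_pos'].round(4),o['orientation'].round(3),o['t'])
np.savez('w3.npz',p=p,d=d,K=K,E=E)
c=E[:3,:3]@np.array((.442,.0905,.044))+E[:3,3];u,v=(K@c/c[2])[:2].astype(int);print(u,v,-E[:3,:3].T@E[:3,3])
a,b=max(u-60,0),max(v-55,0);print(a,b)
cv2.imwrite('pics/w3.png',cv2.resize(p[b:b+110,a:a+120,::-1],None,fx=5,fy=5,interpolation=cv2.INTER_CUBIC))
P=pts(d,K,E);q=P[b:b+110,a:a+120];m=(abs(q[...,2]-.044)<.004)&(np.hypot(q[...,0]-.442,q[...,1]-.09)<.05);x=q[m];print('top',((x.max(0)+x.min(0))/2).round(4),np.ptp(x,0).round(4),np.median(x[:,2]))
g=p[b:b+110,a:a+120].min(2);n,l,s,ce=cv2.connectedComponentsWithStats(((g>130)&m).astype(np.uint8))
for i in range(1,n): print(s[i,4],ce[i]*5,plane(K,E,a+ce[i][0],b+ce[i][1],.044))
# ellipse of dark outer via contour, cast on z=.044
E
```

```text
t: 4.85
eef_pos: [0.4431, 0.0896, 0.2206]
orientation: [3.14, 0.0, 1.628]
contact_force: [0.2, -1.4, -0.5]
finger_gap: 0.091
grip_force: 0.0
[ 1.7290e-01  1.3370e-01  1.8482e+00 -3.0000e-04  1.1579e+00  1.1810e-01] [0.4429 0.0889 0.2204] [3.14  0.    1.626] 4.95
320 185 [0.43913653 0.15411264 0.37273401]
260 130
top [0.4438 0.0915 0.0442] [0.0591 0.0583 0.0062] 0.04417508470300935
2 [212.5 305. ] [0.42110553 0.08268783 0.044     ]
```

View pics/w3.png

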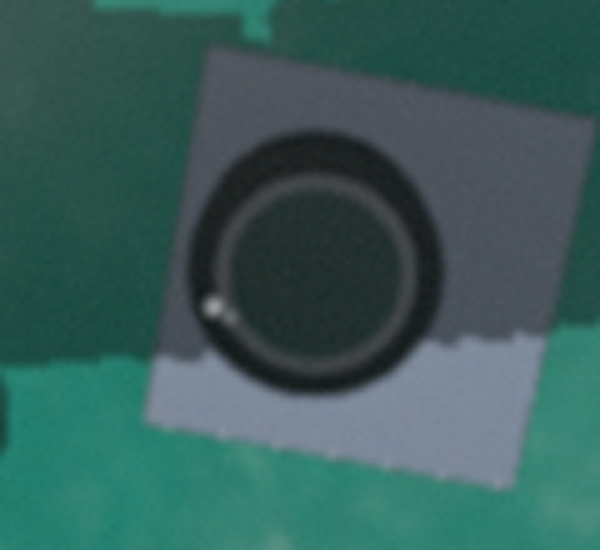

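The view shows the cell centred at (0.4436,0.0915), top at 0.044, 59 mm across. The white dot at crop (213,306) is at (0.421,0.083), azimuth ≈200°. I need a turn of about +25° (counter-clockwise) to reach the pin. Descending to grip.

```bash
python3 -m crank '[[[0.05,0.02,0.6],[0,0,0],91],[[0.05,0.02,1.2],[0,0,0],91],[[0.05,0.02,1.8],[0,0,0],91],[[0.05,0.02,2.4],[0,0,0],91],[[0.05,0.02,2.9],[0,0,0],91],[[0.05,0.02,3.3],[0,0,0],91],[[0.05,0.02,3.6],[0,0,0],91],[[0.05,0.02,3.8],[0,0,0],91],[[0.05,0.02,3.8],[0,0,0],91]]' 40 && python3 -m crank '[[[0,0,0],[0,0,0],50],[[0,0,0],[0,0,0],50],[[0,0,0],[0,0,0],50],[[0,0,0],[0,0,0],50],[[0,0,0],[0,0,0],50],[[0,0,0],[0,0,0],50],[[0,0,0],[0,0,0],50],[[0,0,0],[0,0,0],50],[[0,0,0],[0,0,0],50],[[0,0,0],[0,0,0],50]]' 40
```

```text
t: 5.85
eef_pos: [0.4432, 0.0913, 0.0289]
orientation: [-3.14, 0.0, 1.624]
contact_force: [0.1, -0.4, 0.9]
finger_gap: 0.0912
grip_force: 0.0
t: 6.85
eef_pos: [0.4438, 0.0921, 0.0299]
orientation: [3.141, -0.0, 1.625]
contact_force: [-0.2, -0.3, 5.0]
finger_gap: 0.0578
grip_force: 40.0
```

```bash
python3 -m crank '[[[0,0,-0.4],[0,0,0],50],[[0,0,-0.9],[0,0,0],50],[[0,0,-1.5],[0,0,0],50],[[0,0,-2.1],[0,0,0],50],[[0,0,-2.6],[0,0,0],50],[[0,0,-2.8],[0,0,0],50],[[0,0,-2.8],[0,0,0],50]]' && python3 -m crank '[[[-0.3,0,0],[0,0,-0.5],50],[[-0.8,-0.1,0],[0,0,-1],50],[[-1.4,-0.1,0],[0,0,-1.5],50],[[-2,-0.2,0],[0,0,-2],50],[[-2.6,-0.2,0],[0,0,-2.7],50],[[-3.2,-0.3,0],[0,0,-3.4],50],[[-3.7,-0.4,0],[0,0,-4.1],50],[[-4.1,-0.4,0],[0,0,-4.6],50],[[-4.4,-0.5,0],[0,0,-4.9],50],[[-4.5,-0.5,0],[0,0,-5],50],[[-4.5,-0.5,0],[0,0,-5],50],[[-4.5,-0.5,0],[0,0,-5],50]]'; python3 - <<'E'
from h import *
p,d,K,E=snap('wrist')
o=r.get_obs();print(o['eef_pos'].round(4),o['orientation'].round(3),o['contact_force'].round(2),o['finger_gap'],o['t'])
pt,dt,Kt,Et=snap('top');np.savez('t4.npz',p=pt,d=dt,K=Kt,E=Et)
z=o['eef_pos'][2]-.026+.04
c=E[:3,:3]@np.array((*o['eef_pos'][:2],z))+E[:3,3];u,v=(K@c/c[2])[:2].astype(int);print(u,v)
a,b=max(u-90,0),max(v-75,0);print(a,b)
cv2.imwrite('pics/w4.png',cv2.resize(p[b:b+150,a:a+180,::-1],None,fx=4,fy=4,interpolation=cv2.INTER_CUBIC))
P=pts(d,K,E);q=P[b:b+150,a:a+180];m=(abs(q[...,2]-z)<.006)&(np.hypot(q[...,0]-o['eef_pos'][0],q[...,1]-o['eef_pos'][1])<.032)
g=p[b:b+150,a:a+180].min(2);n,l,s,ce=cv2.connectedComponentsWithStats(((g>110)&m).astype(np.uint8))
x=q[m];print('top',np.median(x[:,2]),z)
for i in range(1,n):
    w=plane(K,E,a+ce[i][0],b+ce[i][1],z);e=w-o['eef_pos'];print(s[i,4],ce[i]*4,w.round(4),np.hypot(e[0],e[1]).round(4),np.degrees(np.arctan2(e[1],e[0]))%360)
E
```

```text
t: 7.55
eef_pos: [0.444, 0.0921, 0.1701]
orientation: [3.139, -0.0, 1.625]
contact_force: [0.4, 0.5, -1.2]
finger_gap: 0.0581
grip_force: 40.0
t: 8.75
eef_pos: [0.4304, -0.1334, 0.1687]
orientation: [-3.141, -0.002, 2.061]
contact_force: [0.3, -0.2, -1.3]
finger_gap: 0.0573
grip_force: 40.0
[ 0.4305 -0.1333  0.1689] [-3.141e+00 -1.000e-03  2.061e+00] [ 0.27 -0.66 -0.61] 0.05760402030764103 8.8
323 258
233 183
top 0.18296054797295852 0.18288181764073397
31 [176.64516129 365.80645161] [ 0.4135 -0.1523  0.1829] 0.0255 228.28517479241953
```

View pics/w4.png

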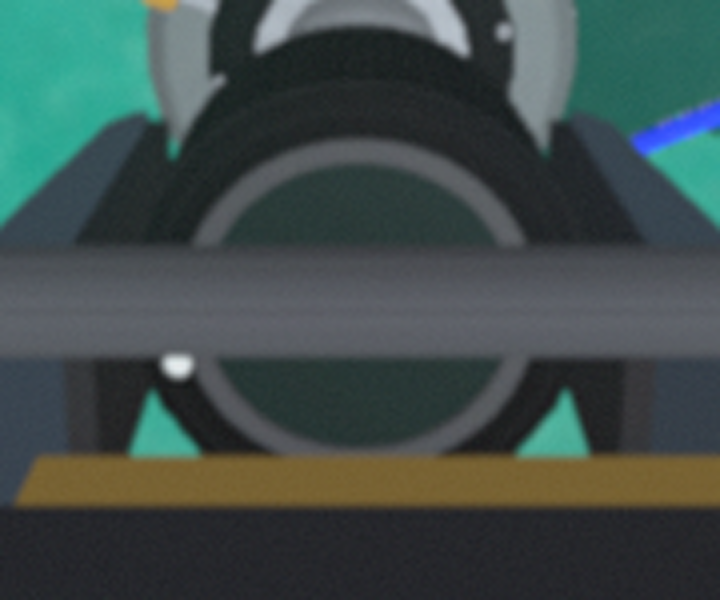

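The wrist view shows the cell in the fingers, glass level, dot at crop (177,366), azimuth ≈227°. That is in line with the pin. Lowering over the sleeve.

```bash
python3 -m crank '[[[0,0,0.4],[0,0,0],50],[[0,0,0.8],[0,0,0],50],[[0,0,1.1],[0,0,0],50],[[0,0,1.25],[0,0,0],50],[[0,0,1.3],[0,0,0],50]]' && python3 -m crank '[[[0,0,0.06],[0,0,0],50],[[0,0,0.12],[0,0,0],50],[[0,0,0.18],[0,0,0],50],[[0,0,0.24],[0,0,0],50],[[0,0,0.3],[0,0,0],50],[[0,0,0.3],[0,0,0],50]]'
```

```text
t: 9.35
eef_pos: [0.4305, -0.1335, 0.1039]
orientation: [-3.141, -0.001, 2.062]
contact_force: [0.6, 0.7, -1.8]
finger_gap: 0.0576
grip_force: 40.0
t: 9.95
eef_pos: [0.4304, -0.134, 0.0891]
orientation: [-3.141, -0.001, 2.061]
contact_force: [-0.6, -0.2, -1.6]
finger_gap: 0.0576
grip_force: 40.0
```

```bash
python3 -m crank '[[[0,0,0.05],[0,0,0],50],[[0,0,0.1],[0,0,0],50],[[0,0,0.15],[0,0,0],50],[[0,0,0.18],[0,0,0],50],[[0,0,0.18],[0,0,0],50]]' && python3 -m crank '[[[0,0,0.02],[0,0,0],50],[[0,0,0.04],[0,0,0],50],[[0,0,0.06],[0,0,0],50],[[0,0,0.08],[0,0,0],50],[[0,0,0.08],[0,0,0],50]]'
```

```text
t: 10.45
eef_pos: [0.4305, -0.134, 0.0802]
orientation: [-3.141, -0.001, 2.061]
contact_force: [-0.3, 0.1, -1.8]
finger_gap: 0.0577
grip_force: 40.0
t: 10.95
eef_pos: [0.4306, -0.134, 0.0763]
orientation: [-3.141, -0.0, 2.061]
contact_force: [0.4, 0.7, -1.0]
finger_gap: 0.0578
grip_force: 40.0
```

The rim is already below pin level with no force, so it seems to have keyed straight away. Continuing gently onto the spring.

```bash
python3 -m crank '[[[0,0,0.02],[0,0,0],50],[[0,0,0.04],[0,0,0],50],[[0,0,0.06],[0,0,0],50],[[0,0,0.08],[0,0,0],50],[[0,0,0.08],[0,0,0],50]]' && python3 -m crank '[[[0,0,0.02],[0,0,0],50],[[0,0,0.04],[0,0,0],50],[[0,0,0.06],[0,0,0],50],[[0,0,0.06],[0,0,0],50],[[0,0,0.06],[0,0,0],50]]'
```

```text
t: 11.45
eef_pos: [0.4307, -0.134, 0.0726]
orientation: [3.141, 0.0, 2.061]
contact_force: [-1.5, 0.3, 3.5]
finger_gap: 0.0572
grip_force: 40.0
t: 11.95
eef_pos: [0.4307, -0.134, 0.0697]
orientation: [3.141, 0.0, 2.061]
contact_force: [-1.7, 0.2, 6.7]
finger_gap: 0.0578
grip_force: 40.0
```

```bash
python3 -m crank '[[[0,0,0.02],[0,0,0],50],[[0,0,0.04],[0,0,0],50],[[0,0,0.04],[0,0,0],50],[[0,0,0.04],[0,0,0],50]]' && python3 -m crank '[[[0,0,0.01],[0,0,0],50],[[0,0,0.02],[0,0,0],50],[[0,0,0.02],[0,0,0],50],[[0,0,0.02],[0,0,0],50]]'
```

```text
t: 12.35
eef_pos: [0.4307, -0.134, 0.068]
orientation: [3.141, 0.0, 2.061]
contact_force: [-2.8, 1.2, 9.0]
finger_gap: 0.0578
grip_force: 40.0
t: 12.75
eef_pos: [0.4307, -0.134, 0.0678]
orientation: [3.141, 0.0, 2.061]
contact_force: [-3.8, 1.0, 16.7]
finger_gap: 0.0579
grip_force: 40.0
```

The force rises steeply at TCP 0.0678, which is exactly the seat height. I'll hold and verify with the cameras.

```bash
python3 -m crank '[[[0,0,0],[0,0,0],50],[[0,0,0],[0,0,0],50],[[0,0,0],[0,0,0],50],[[0,0,0],[0,0,0],50],[[0,0,0],[0,0,0],50],[[0,0,0],[0,0,0],50],[[0,0,0],[0,0,0],50],[[0,0,0],[0,0,0],50]]'; python3 - <<'E'
from h import *
p,d,K,E=snap('wrist','w5.png');P=pts(d,K,E)
m=(np.hypot(P[...,0]-.4307,P[...,1]+.134)<.022)&(P[...,2]<.1)&(P[...,2]>.05)&(d>0);x=P[m]
print('glass/top z',np.percentile(x[:,2],[5,50,95]),len(x))
A=np.c_[x[:,:2],np.ones(len(x))];s=np.linalg.lstsq(A,x[:,2],rcond=None)[0];print('tilt',s[:2])
E
```

```text
t: 13.55
eef_pos: [0.4307, -0.134, 0.0678]
orientation: [3.141, 0.0, 2.061]
contact_force: [-4.2, 1.7, 17.1]
finger_gap: 0.0576
grip_force: 40.0
glass/top z [0.08085173 0.08193166 0.08329407] 3024
tilt [-0.00015467  0.00485963]
```

View pics/w5.png

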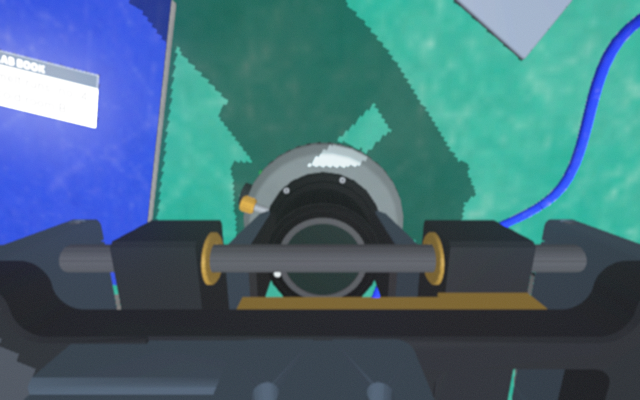

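The picture shows the cell held level on the base at (323,255), dot at (277,274). Its top is at 0.082 m (0.042 + 0.040), so it is fully home, pressed at about 17 N and steady.

```bash
python3 -c "
from station import r
print(r.finish_job())"
```

```text
the job is handed in; nothing more can be done
None
```

The job is handed in with the polariser cell keyed over the pin and pressed home (top at 82 mm, level, about 17 N down, 40 N grip), still held by the gripper; it dropped over the pin without needing a search turn, and the arm was never moved near the bystanders.

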